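Load a ferrule on the dividing mandrel and index it three clicks

TASK

Slide the plain brass ferrule that fits the dividing fixture's upright mandrel (the tall, thicker tube on the mat) over the mandrel until it sits fully home on the shoulder, then grip the flat knob on top and turn it clockwise, seen from above, exactly three clicks on from the stop where it now rests, not running on past the third, so that the next stud's place faces the punch. The stop alone is too light for the punch's blow: finish with the knob still held firmly between the fingers at that third stop. Leave the other things on the bench where they are.

Things in the scene. Friction and masses are not known exactly. Their poses are not given: they have to be found in the camera images.
- ferrule: the ferrule to load: plain brass tube, 38 mm outside, 29 mm bore, 40 mm tall, 0.1 to 0.2 kg, standing upright on the 3 mm green cutting mat. As tall as the thin tube but thicker (38 against 28 mm), much taller than the wide ring; all three are the same brass and may stand in each other's places. Origin at the centre of its underside, z up
- fixture: dividing fixture bolted to the table: grey base 18 mm high, x -65 to 125 mm, y -65 to 65 mm; origin on the table under the spindle axis, z up. An index wheel, 94 mm across with 15 upright rollers (tops 44 mm above the table), turns with the upright mandrel. A spring ball plunger on its +y side (73 to 115 mm from the axis, up to 50 mm above the table) drops between the rollers
- shoulder (a point): centre of the flat rubber-faced shoulder (44 mm across, 50 mm above the table) at the foot of the mandrel, on the axis; a ferrule fully home has its underside here. The mandrel is 26 mm thick up to 36 mm above this point, tapers from 36 to 42 mm, and ends in the flat knob, whose top is 76 mm above this point; all of it passes through the 29 mm bore
- knob_grip (a point): where to grip the flat-sided steel knob that ends the mandrel: on the axis, 62 mm above the shoulder, 20 mm above the foot of the knob and 10 mm below the top of its flats. The knob is 14 mm thick between its flats, 21 mm wide, 30 mm tall, with a 4 mm nose; its foot is 2 mm above a seated ferrule. This point turns with it: z up, y square to the flats (fingers close along y)
- spindle (a joint): turn of knob, mandrel and wheel in rad, growing clockwise seen from above. Stops (clicks) every 24 degrees (0.419 rad) at 0, 0.419, 0.838, 1.257...; it starts resting in stop 0, the third click from there is 1.257 rad; an end stop at -0.12 limits turning back. The plunger resists by up to about 0.15 N m on leaving a stop; half-way to the next it snaps over and pulls on into it as hard
- punch_point (a point): point of the level steel centre punch, 32 mm from the axis on the fixture's +x side, 58 mm above the table, aimed at the mandrel; its 11 mm barrel runs outward from 50 mm and is held in a grey bracket 70 to 100 mm from the axis, up to 70 mm above the table
- thin_tube: thinner plain brass tube, 28 mm outside, 19 mm bore, 40 mm tall (too narrow for the mandrel), standing on the mat; origin at the centre of its underside
- wide_ring: low wide brass ring, 56 mm outside, 44 mm bore, 16 mm tall (too loose), lying flat on the mat; origin at the centre of its underside
- pliers: pliers with orange grips, 148 mm long and 48 mm across the grips, 12 mm high, lying near the robot side of the fixture; origin at the joint on the table, jaws to its +x
- maul: maul with a white cylindrical head (62 mm across, 85 mm tall) standing on its head, wooden handle up to 195 mm; origin at the centre of its underside
- tape_roll: cardboard-coloured tape roll, 90 mm across, 24 mm high, lying flat; origin at the centre of its underside
- rivet_jar: clear jar, 56 mm across, 65 mm tall; origin at the centre of its underside
- screwdriver: small screwdriver with a wooden handle, 150 mm long, 26 mm thick at the handle, lying on the mat; origin under its middle, tip to its +x
There are look-alikes about, which are no part of the job. What is shaped like the ferrule but blue is not meant.

How it is judged (in metres and radians):
On the way, in this order (a step that is already met when the one before it is completed fails the run):
1. the ferrule sits fully home on the mandrel's shoulder (z of ferrule in the frame of shoulder between -0.003 and 0.003 m and horizontal distance between ferrule and shoulder below 0.004 m and angle between ferrule's own z axis and vertical below 0.06 rad), for 0.2 s.
2. the knob is gripped by the fingers at the third stop clockwise from where it started (value of joint spindle between 1.157 and 1.357 rad and contact force between the fingers and knob above 2 N), for 0.2 s.
At the end, for the whole second after the job is handed in: the ferrule stands on the mandrel, underside within 3 mm of the shoulder, upright, within 4 mm of the axis; the knob has turned three clicks (72 degrees, within 5.7 degrees) clockwise from its start, stands still, and the fingers hold it with more than 5 N (all of step 1 and value of joint spindle between 1.157 and 1.357 rad and contact force between the fingers and knob above 5 N and velocity of joint spindle between -0.1 and 0.1 rad/s); the arm keeps its last pose, push and grip.
It fails at once if the knob is turned more than half a click past the third stop (value of joint spindle above 1.5 rad).
It fails at once if another thing on the bench is moved by more than 25 mm (distance of any of thin_tube, wide_ring, pliers, maul, tape_roll, rivet_jar, screwdriver from where it was at the start of the episode above 0.025 m).
It also fails if it takes over 59 s, if anything falls off the work surface, if the arm or the gripper's body presses on something with over 40 N, if the wrist force passes 120 N, or if a joint passes its speed limit or range.

ROBOT

A 7-joint arm with a two-finger parallel gripper is mounted at the origin on the work surface. World frame = base frame: x ahead of the robot, y to its left, z up, the work surface at z = 0. Lengths are in mm, angles in rad, forces in N, time in s.
With the tool pointing down it reaches from about 350 to 900 mm from the base axis. Payload 8.1 kg.
Tool frame: the origin (TCP) lies midway between the tips of the shut fingers; the grasp point (between the pads) lies 19 mm behind it; z points along the fingers, y is the line along which they close (so a half turn about z gives the same grasp; the last joint's range is limited). The gripper opens to 85 mm and grips with 20 to 120 N. Pads are 22 mm wide; open, the fingers measure 114 mm over their backs; the gripper's body (76 mm by 85 mm) begins 54 mm behind the grasp point. The pads swing forward as they close: fully open they stand 13 mm farther back than shut.
Start: joints at [-1.359, 0.434, 0.025, 1.573, -0.012, 1.134, -0.075], TCP at [193.544, 594.291, 231.323] pointing down, gripper open.
Joint ranges: [-2.62, 2.62], [-0.44, 2.09], [-1.27, 1.32], [0.08, 2.57], [-1.32, 4.46], [0.12, 2], [-2.74, 2.74]. Speed limits (rad/s): [2.22, 2.22, 3.01, 3.01, 3.14, 3.14, 3.14].

INTERFACE

Orientations are given as [roll, pitch, yaw] about the fixed x, y, z axes, in that order (R = Rz(yaw) Ry(pitch) Rx(roll)).
In Python, from workcell import robot, optics gives the robot as it stands.
- The arm moves only by the shell command python3 -m crank FILE [FORCE], which reads ROWS from the file FILE. ROWS is one flat JSON list of numbers that holds 1 to 12 rows one after another, with no inner brackets; each row has 7 numbers: a rotation vector rx, ry, rz in units of 0.05 rad, then dx, dy, dz in cm, then the finger opening in mm; each row shifts and turns the commanded pose from where the row before left it, along the tool's axes as they then stand; what a row does not reach is not made up. A row lasts 1/8 s, in which the tool goes at most 62.5 mm and 0.188 rad, less where a joint would pass 70% of its speed; a pose out of reach is approached as far as the arm can. The fingers move at their own pace and stop on an object; FORCE is the grip in N (left out, the last holds). Time passes only in rows, so rows that do not move let the fingers close. It prints the time, the measured TCP pose, the force, the opening and the grip force at its end. Input that does not fit is refused with a message, and nothing moves.
- robot.observe(): the state, without advancing time (a new reading comes with each control period).
- optics.camera(name): name is "scene" or "side" or "wrist"; returns a dict with "image" (400x640x3 uint8, red, green, blue), "depth" (400x640 float32, mm along the optical axis (not along the pixel's ray), 0 where there is no reading), "fovy" (degrees; the focal length in pixels is half the picture's height over the tangent of half this angle, whatever the lens; pixels are square), "cx", "cy" (the principal point, pixels), "R" (3x3) and "t" (3): a world point X has camera coordinates R X + t; the wrist camera has in their place "hand_eye" (4x4, takes a point from camera to tool coordinates, whose origin is the TCP and whose axes are the flange's). Camera axes: x right, y down, z forward; pixel columns grow to the right and rows downward; lengths in mm; the calibration is good to about 2 mm. The wrist camera is an equidistant fisheye: a pixel r from the principal point sees the ray r / f radians off the axis. A picture is of the moment at which its call begins: read the wrist's pose just before it.
- robot.finish_job(): hands the job in; it is judged then, once.
The state is a dict: "time": time; "joints": joint angles; "qvel": joint speeds; "joint_torque": joint torques, N m; "tcp_pos": TCP position; "tcp_rot": TCP orientation; "ft_force": force on the tool from outside, world axes, zero at the start; "wrist_torque": the same for the moment, N m; "width": finger opening in mm; "grip_force": force on a finger pad.
Only numpy, scipy, OpenCV 4.12 (cv2) and the standard library are available. Lean on these libraries where they do the work, as an engineer would, in place of code of your own. Each camera call takes 0.05 s, during which the arm holds its last target. There are 200 camera calls.

## Working session

There is one attempt and no reset: what is moved stays moved. The work goes in short steps, Python scripts to look and compute and a shell command to move; the robot and the scene stay as the last step left them, time stands still between calls to the robot, and variables do not carry over. Pictures are saved under pics/ and viewed, at most 10 in all, crops included, and the job is handed in when it is done.

```bash
mkdir -p pics; ls
cat > h.py <<'E'
import numpy as np, cv2
from workcell import robot, optics
def snap(n):
    c=optics.camera(n); return c
def pts(c):
    im=c["depth"]; h,w=im.shape; f=h/2/np.tan(np.radians(c["fovy"])/2)
    u,v=np.meshgrid(np.arange(w),np.arange(h))
    P=np.stack([(u-c["cx"])/f*im,(v-c["cy"])/f*im,im],-1)
    return (P-c["t"])@c["R"]   # R^T(P-t)
E
python3 - <<'E'
from h import *
import pickle
s=robot.observe(); print(s)
for n in("scene","side"):
    c=snap(n); pickle.dump(c,open(n+".pkl","wb")); cv2.imwrite(f"pics/{n}.png",c["image"][...,::-1]); print(n,c["fovy"],c["cx"],c["cy"],c["R"],c["t"],-c["R"].T@c["t"],(c["depth"]>0).mean())
E
```

```text
pics
{'time': 0.0, 'joints': array([-1.35862504,  0.43523054,  0.02502378,  1.57411131, -0.01160168,
        1.13401362, -0.07511583]), 'qvel': array([ 0.00046385,  0.00061658, -0.00111673, -0.00253989,  0.00057122,
        0.00257587,  0.00025856]), 'joint_torque': array([ 3.65407868e-04, -6.70493460e+01,  1.02531105e+00, -3.16198790e+01,
        1.55784586e-02,  1.27299211e-02,  1.52911603e-07]), 'tcp_pos': array([193.42175936, 593.77284595, 230.51637629]), 'tcp_rot': array([-3.13998357e+00,  1.66345078e-04,  2.82668892e+00]), 'ft_force': array([ 0.24747272, -0.16173737,  0.31175012]), 'wrist_torque': array([ 0.03697126, -0.05146209,  0.00163312]), 'grip_force': 0.0, 'width': 85.53641376459865}
scene 52.92755562691841 324.52278168805293 201.1999956973897 [[ 0.77535761  0.6314841   0.00695707]
 [ 0.46884695 -0.56821595 -0.67624935]
 [-0.42308759  0.52759688 -0.73663995]] [-459.30360234 -190.67040942 1589.3407327 ] [1117.95012712 -656.83025683 1045.02655265] 0.995890625
side 52.82411440113334 322.04166293380854 200.71376817062202 [[ 0.98468988 -0.1742282  -0.00551206]
 [-0.0918996  -0.49200219 -0.86572993]
 [ 0.14812262  0.85298205 -0.50048108]] [-561.10854021  143.81951843 1042.96194839] [ 411.24859467 -916.62923195  643.39872403] 0.99582421875
```

View pics/scene.png

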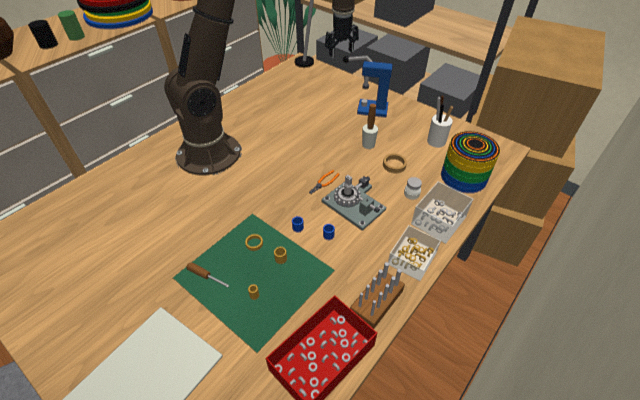

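View pics/side.png

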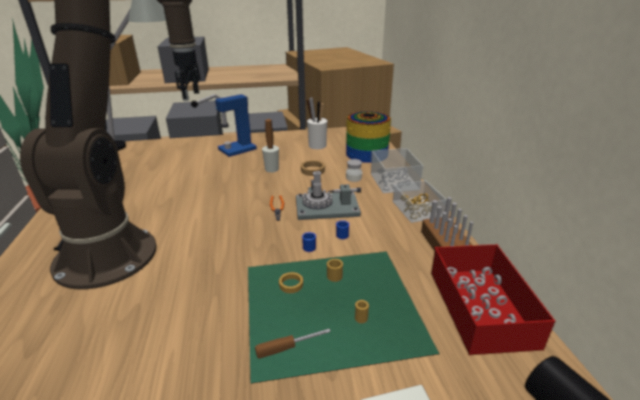

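The scene view shows three brass pieces on the mat: the wide ring at (254,241) and two tubes at (280,255) and (253,291). The fixture is at (352,200). The side view shows the ring at (291,282), the tubes at (335,270) and (361,311), and the fixture at (328,200). I'll measure both tubes and enlarge a crop.

Run:
```python
from h import *
import pickle
S={n:pickle.load(open(n+".pkl","rb")) for n in("scene","side")}
for n,c in S.items():
    P=pts(c); hsv=cv2.cvtColor(c["image"],cv2.COLOR_RGB2HSV)
    m=((hsv[...,0]>10)&(hsv[...,0]<30)&(hsv[...,1]>110)&(P[...,2]>8)&(P[...,2]<70)&(P[...,0]>300)&(P[...,0]<1000)&(abs(P[...,1])<500)).astype(np.uint8)
    k,l,st,ce=cv2.connectedComponentsWithStats(m)
    for i in range(1,k):
        if st[i,4]>40:
            q=P[l==i]; t=q[q[:,2]>np.percentile(q[:,2],90)-5]
            print(n,st[i],ce[i].round(),"top",t.min(0).round(1),t.max(0).round(1),"mid",((t.min(0)+t.max(0))/2).round(1))
    # fixture: high points near
    uv=(352,200) if n=="scene" else (328,195)
    p=P[uv[1],uv[0]]; print("fix",p)
    r=(np.hypot(P[...,0]-p[0],P[...,1]-p[1])<110)
    q=P[r&(P[...,2]>100)&(P[...,2]<140)]; print("knob top",len(q),q.mean(0),q.min(0),q.max(0))
    q=P[r&(P[...,2]>14)&(P[...,2]<22)]; print("base",len(q),cv2.minAreaRect(q[:,:2].astype(np.float32)))
c=S["scene"]["image"]; a=cv2.resize(c[225:305,235:300],None,fx=5,fy=5,interpolation=3); b=cv2.resize(c[165:230,312:392],(480,390),interpolation=3)
o=np.zeros((400,800,3),np.uint8);o[:400,:325]=a;o[:390,325:800]=b[:,:475]
cv2.imwrite("pics/crop.png",o[...,::-1])
```

```text
scene [383 154  24  18 231] [394. 163.] top [560.5 360.7  19.4] [649.7 450.2  29.1] mid [605.1 405.4  24.2]
scene [245 235  18  15 123] [253. 242.] top [ 435.  -225.6   14.3] [ 490.1 -170.9   22.1] mid [ 462.5 -198.3   18.2]
scene [398 245  36  22 223] [415. 253.] top [842.2  42.5  24.2] [921.1 119.6  37. ] mid [881.6  81.1  30.6]
scene [274 247  13  16 166] [280. 255.] top [ 548.1 -204.1   38. ] [ 586.9 -169.2   45.9] mid [ 567.5 -186.6   41.9]
scene [187 263  23  16 175] [197. 270.] top [ 376.5 -395.1   23.7] [ 448.3 -368.7   31.7] mid [ 412.4 -381.9   27.7]
scene [ 350  273   55   55 1095] [377. 301.] top [ 842.6 -200.7   41.8] [921.8 -42.   56. ] mid [ 882.2 -121.3   48.9]
scene [248 285  11  14 120] [253. 291.] top [ 582.5 -339.9   37.8] [ 609.7 -313.6   45.5] mid [ 596.1 -326.7   41.7]
fix [608.58822928 128.17738991  38.34003645]
knob top 46 [581.2506438  136.13749382 115.62044981] [570.19784089 129.72050482 102.18434741] [590.96207942 143.45515907 125.69075625]
base 719 ((612.0476684570312, 151.6541748046875), (164.93145751953125, 190.40869140625), 85.54064178466797)
side [301
[... 373 characters left out ...]
49.1 -207.3   37.8] [ 584.2 -168.9   46.1] mid [ 566.7 -188.1   41.9]
side [279 273  24  19 231] [291. 282.] top [ 433.8 -227.6   14.7] [ 487.5 -173.5   21.4] mid [ 460.7 -200.5   18.1]
side [356 300  13  22 235] [361. 310.] top [ 582.4 -342.3   37.7] [ 607.6 -313.2   44.6] mid [ 595.  -327.8   41.1]
side [256 336  38  21 447] [274. 346.] top [ 375.5 -396.    23.9] [ 446.  -369.3   30.5] mid [ 410.8 -382.6   27.2]
fix [611.49469456 130.27073534  47.19191344]
knob top 64 [578.87143403 133.66707457 114.89624445] [569.44097362 126.99858848 100.41965689] [589.85802552 144.10845496 126.69825445]
base 764 ((611.603515625, 147.1717071533203), (160.86512756347656, 189.08056640625), 84.6863784790039)
```

View pics/crop.png

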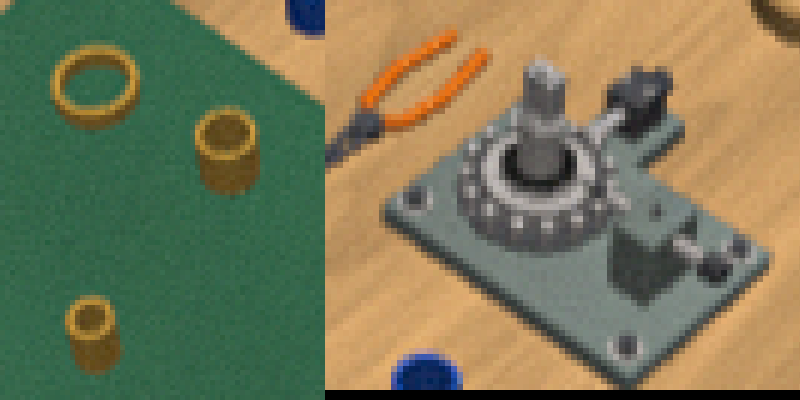

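The crop confirms it. The tube at (280,255) measures 38 mm wide and 40 mm tall, so it is the ferrule, at about (567,-187). The tube at (253,291) measures 27 mm, so it is the thin one, and the one at (254,241) is the low wide ring. The blue ones are look-alikes. The fixture axis is at about (579,135), yaw about -5°. I'll fly over the fixture first to see the knob from above.

The rows are not in the units I measure in: shifts go in cm and turns go in units of 0.05 rad. I convert before sending: -42.5 mm is -4.25, -42.4 mm is -4.24, -0.1135 rad is -2.27.

```bash
echo '[0, 0, -2.27, 0, 0, -3.5, 85, 0, 0, -2.27, 0, 0, -3.5, 85, 0, 0, 0, -4.25, -4.24, 0, 85, 0, 0, 0, -4.25, -4.24, 0, 85, 0, 0, 0, -4.25, -4.24, 0, 85, 0, 0, 0, -4.25, -4.24, 0, 85, 0, 0, 0, -4.25, -4.24, 0, 85, 0, 0, 0, -4.25, -4.24, 0, 85, 0, 0, 0, -4.25, -4.24, 0, 85, 0, 0, 0, -4.25, -4.24, 0, 85, 0, 0, 0, -4.25, -4.24, 0, 85, 0, 0, 0, -4.25, -4.24, 0, 85]' > path.dat && python3 -m crank path.dat 40
echo '[0, 0, 0, 0, 0, 0, 85, 0, 0, 0, 0, 0, 0, 85]' > path.dat && python3 -m crank path.dat
python3 - <<'E'
from h import *
import pickle
s=robot.observe(); c=snap("wrist"); pickle.dump((s,c),open("w1.pkl","wb"))
print(s["tcp_pos"],s["tcp_rot"],s["joints"]); print(c["hand_eye"],c["fovy"],c["cx"],c["cy"])
cv2.imwrite("pics/w1.png",c["image"][...,::-1])
E
```

```text
time: 1.6
tcp_pos: [580.5, 133.1, 301.1]
tcp_rot: [3.142, -0.0, 3.054]
ft_force: [0.3, 1.3, 0.6]
width: 84.8
grip_force: 0.0
time: 1.85
tcp_pos: [579.3, 134.9, 300.8]
tcp_rot: [3.142, -0.001, 3.053]
ft_force: [-0.2, 1.3, -0.1]
width: 85.0
grip_force: 0.0
[579.29464568 134.88729582 300.76272437] [ 3.14152210e+00 -1.21696426e-03  3.05334987e+00] [-0.50134618  0.33856893  0.25431505  1.55931558 -0.08849674  1.2560994
  1.2492019 ]
[[-4.17908209e-04 -9.57280675e-01 -2.89160049e-01  7.37866384e+01]
 [ 9.99999844e-01 -2.93205072e-04 -4.74576607e-04  4.14718811e-02]
 [ 3.69519822e-04 -2.89160202e-01  9.57280649e-01 -1.43495486e+02]
 [ 0.00000000e+00  0.00000000e+00  0.00000000e+00  1.00000000e+00]] 65.70646984690485 321.2167513618233 203.2415795909411
```

View pics/w1.png

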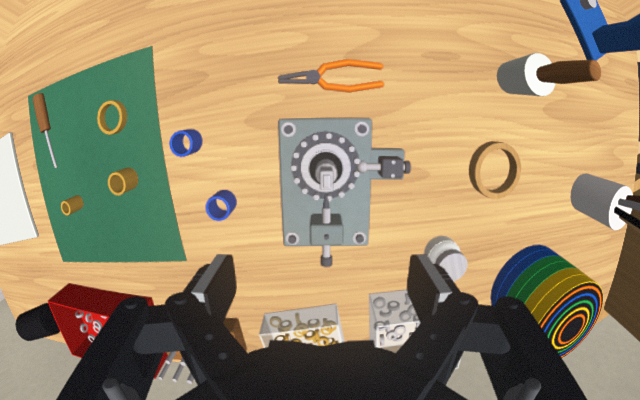

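The wrist view shows the fixture squarely below: base edges are aligned with the tool, the wheel is at (326,166), the knob at (326,180), the plunger on the right at (385,167) and the punch below at (326,230). Next I'll get the knob's orientation and the axis from depth.

```bash
cat >> h.py <<'E'
from scipy.spatial.transform import Rotation as Ro
def wpts(s,c,u=None,v=None,z=None):
    h,w=c["depth"].shape; f=h/2/np.tan(np.radians(c["fovy"])/2)
    if u is None: u,v=np.meshgrid(np.arange(w),np.arange(h))
    x=np.asarray(u)-c["cx"]; y=np.asarray(v)-c["cy"]; r=np.hypot(x,y)+1e-9; th=r/f
    d=np.stack([np.sin(th)*x/r,np.sin(th)*y/r,np.cos(th)],-1)
    H=c["hand_eye"]; R=Ro.from_euler("xyz",s["tcp_rot"]).as_matrix()
    o=R@H[:3,3]+s["tcp_pos"]; D=d@(R@H[:3,:3]).T
    if z is not None: return o+D*((z-o[2])/D[...,2])[...,None]
    return o+D*(c["depth"]/d[...,2])[...,None]
E
python3 - <<'E'
from h import *
import pickle
s,c=pickle.load(open("w1.pkl","rb")); P=wpts(s,c)
near=np.hypot(P[...,0]-579,P[...,1]-135)<60
for a,b in((118,135),(105,118),(95,105),(46,56),(40,46),(14,22)):
    q=P[near&(P[...,2]>a)&(P[...,2]<b)]
    if len(q): print(a,b,len(q),q.mean(0).round(1),cv2.minAreaRect(q[:,:2].astype(np.float32)))
q=P[near&(P[...,2]>105)]; t=np.radians(3.0)
print(np.c_[q[q[:,2]>119]].round(1)[:60:2])
cr=c["image"][120:250,270:400]
cv2.imwrite("pics/w1c.png",cv2.resize(cr,(585,585),interpolation=3)[...,::-1])
# ferrule from wrist
hsv=cv2.cvtColor(c["image"],cv2.COLOR_RGB2HSV)
m=(P[...,2]>36)&(P[...,2]<50)&(np.hypot(P[...,0]-567,P[...,1]+187)<35)
q=P[m]; print("ferr",len(q),q.min(0),q.max(0),(q.min(0)+q.max(0))/2)
E
```

```text
118 135 251 [576.6 140.  124.1] ((577.0731201171875, 139.60726928710938), (13.807056427001953, 20.266630172729492), 85.49166870117188)
105 118 39 [567.3 141.  111.6] ((567.30517578125, 140.6055908203125), (14.304361343383789, 1.8188847303390503), 87.00787353515625)
95 105 12 [567.  141.8 101.2] ((566.94580078125, 141.8776397705078), (12.421061515808105, 0.5600461959838867), 83.50367736816406)
46 56 712 [573.  139.8  49.8] ((576.8162231445312, 140.27423095703125), (87.32792663574219, 84.5865707397461), 54.61811828613281)
40 46 1254 [575.1 143.2  44.5] ((578.0785522460938, 139.22665405273438), (90.77812194824219, 90.8408432006836), 43.27973556518555)
14 22 1885 [573.8 123.8  18.9] ((578.940673828125, 134.93496704101562), (119.00894927978516, 118.46279907226562), 85.00598907470703)
[[566.8 134.6 122.6]
 [567.1 136.7 122.3]
 [567.3 138.8 122. ]
 [567.6 140.9 121.4]
 [567.8 143.  121.2]
 [567.7 145.1 122.7]
 [568.  147.2 122.3]
 [567.9 134.5 122.9]
 [568.3 136.6 121.5]
 [568.3 138.7 122.6]
 [568.7 140.8 121.5]
 [568.4 142.9 124. ]
 [568.5 145.  124.3]
 [569.  147.1 122.8]
 [569.  134.4 122.4]
 [569.3 136.5 122. ]
 [569.5 138.6 121.8]
 [569.3 140.7 123.6]
 [569.5 142.8 123.5]
 [570.1 145.  121.6]
 [570.2 147.1 122.3]
 [570.2 134.3 122.1]
 [570.2 136.4 122.9]
 [569.8 138.6 125.9]
 [570.1 140.6 124.9]
 [570.3 142.7 125.2]
 [571.  144.9 122.4]
 [571.3 147.  121.8]
 [570.9 134.3 124. ]
 [571.5 136.3 121.8]]
ferr 244 [ 547.1302999  -203.83388234   36.01289078] [ 583.2996043  -165.29248727   45.98376468] [ 565.2149521  -184.5631848    40.99832773]
```

View pics/w1c.png

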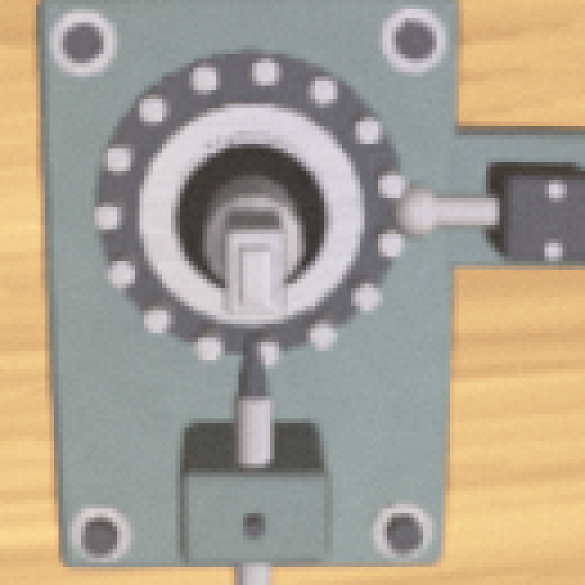

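The enlarged crop shows the knob's flats parallel to the punch line: the 21 mm side lies along fixture x. At the current yaw the fingers therefore close square to the flats. On to the ferrule.

Scaled: -53.6 mm is -5.36, 25.2 mm is 2.52.

```bash
echo '[0, 0, 0, -0.27, -5.36, 2.52, 85, 0, 0, 0, -0.27, -5.36, 2.52, 85, 0, 0, 0, -0.27, -5.36, 2.52, 85, 0, 0, 0, -0.27, -5.36, 2.52, 85, 0, 0, 0, -0.27, -5.36, 2.52, 85, 0, 0, 0, -0.27, -5.36, 2.52, 85, 0, 0, 0, 0, 0, 0, 85, 0, 0, 0, 0, 0, 0, 85]' > path.dat && python3 -m crank path.dat
python3 - <<'E'
from h import *
import pickle
s=robot.observe(); c=snap("wrist"); pickle.dump((s,c),open("w2.pkl","wb"))
print(s["tcp_pos"],s["tcp_rot"],s["joints"]); P=wpts(s,c)
hsv=cv2.cvtColor(c["image"],cv2.COLOR_RGB2HSV)
m=(P[...,2]>37)&(P[...,2]<50)&(np.hypot(P[...,0]-567,P[...,1]+187)<35)&(hsv[...,0]<30)&(hsv[...,1]>90)
q=P[m][:,:2].astype(np.float32); print("ferr",len(q),cv2.minEnclosingCircle(q),P[m][:,2].mean())
for n in("scene","side"):
    k=pickle.load(open(n+".pkl","rb")); Q=pts(k); g=np.hypot(Q[...,0]-579,Q[...,1]-136)<30
    for a,b in((118,135),(121,135),(41,46)):
        gg=np.hypot(Q[...,0]-579,Q[...,1]-136)<(30 if a>100 else 55)
        q=Q[gg&(Q[...,2]>a)&(Q[...,2]<b)]; print(n,a,len(q),cv2.minEnclosingCircle(q[:,:2].astype(np.float32)),q.mean(0))
E
```

```text
time: 2.9
tcp_pos: [567.9, -185.1, 150.1]
tcp_rot: [3.14, -0.0, 3.056]
ft_force: [0.2, 1.1, 0.5]
width: 85.0
grip_force: 0.0
[ 567.92575333 -185.1476138   150.11031377] [ 3.14031820e+00 -1.59137323e-04  3.05555511e+00] [ 0.00755235  0.47529608  0.31160817  1.7594229  -0.17683648  0.93460782
  1.87707921]
ferr 734 ((565.1456298828125, -185.2137451171875), 19.03569793701172) 42.9588859221428
scene 118 20 ((580.20849609375, 136.28131103515625), 10.455578804016113) [579.74472111 137.4271586  122.18810076]
scene 121 13 ((581.59228515625, 136.99594116210938), 9.455053329467773) [580.51063745 138.25111718 123.91794203]
scene 41 121 ((581.3556518554688, 140.73513793945312), 47.936737060546875) [586.89948667 133.43249902  43.5242693 ]
side 118 26 ((581.0138549804688, 136.8185577392578), 11.461446762084961) [579.45750382 135.51901712 122.81608719]
side 121 19 ((579.25927734375, 134.60501098632812), 10.798584938049316) [579.61723421 135.46004247 124.10400254]
side 41 142 ((579.7057495117188, 138.57012939453125), 46.81186294555664) [578.81798467 126.27524608  43.7056809 ]
```

Scaled: 15 mm is 1.5, 1.9 mm is 0.19.

```bash
echo '[0, 0, 0, 0.19, -0.12, 4.5, 85, 0, 0, 0, 0, 0, 5, 85, 0, 0, 0, 0, 0, 2.5, 70, 0, 0, 0, 0, 0, 1.5, 60, 0, 0, 0, 0, 0, 0, 36, 0, 0, 0, 0, 0, 0, 30, 0, 0, 0, 0, 0, 0, 30, 0, 0, 0, 0, 0, 0, 30, 0, 0, 0, 0, 0, 0, 30]' > path.dat && python3 -m crank path.dat 50
echo '[0, 0, 0, 0, 0, -0.4, 30, 0, 0, 0, 0, 0, -1.6, 30, 0, 0, 0, 0, 0, -3, 30, 0, 0, 0, 0, 0, -4, 30, 0, 0, 0, 0, 0, -4, 30, 0, 0, 0, 0, 0, 0, 30, 0, 0, 0, 0, 0, 0, 30]' > path.dat && python3 -m crank path.dat
python3 - <<'E'
from h import *
import pickle
s=robot.observe(); c=snap("wrist"); pickle.dump((s,c),open("w3.pkl","wb"))
print(s["tcp_pos"],s["tcp_rot"],s["joints"])
cv2.imwrite("pics/w3.png",c["image"][...,::-1])
E
```

```text
time: 4.08
tcp_pos: [566.1, -188.3, 15.8]
tcp_rot: [3.142, 0.001, 3.054]
ft_force: [-0.1, -0.3, 5.6]
width: 37.1
grip_force: 50.5
time: 4.95
tcp_pos: [565.3, -188.0, 145.3]
tcp_rot: [3.141, 0.0, 3.054]
ft_force: [0.6, 0.0, -1.7]
width: 37.7
grip_force: 50.2
[ 565.33108208 -188.00213116  145.32522605] [3.14137740e+00 1.10961373e-04 3.05380328e+00] [ 0.00920432  0.47852768  0.31614938  1.7690725  -0.18090178  0.9223339
  1.88482638]
```

View pics/w3.png

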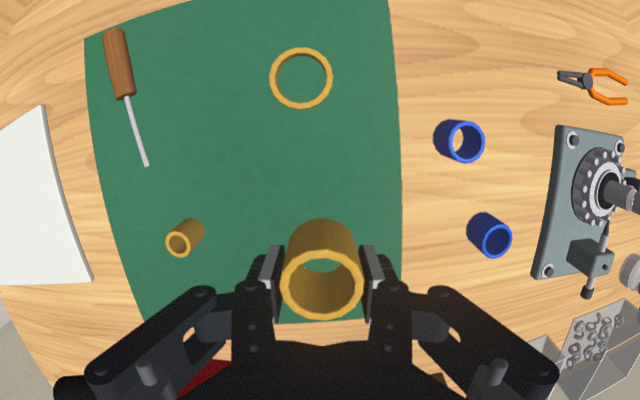

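The ferrule is held upright between the pads, with its rim at about (322,285), and the neighbours are untouched. I'll carry it to a hover beside the mandrel and measure the ferrule rim and the knob in the same wrist picture, so that calibration bias cancels.

Scaled: 54.2 mm is 5.42, -5.1 mm is -0.51.

```bash
echo '[0, 0, 0, -0.51, 5.42, -0.33, 30, 0, 0, 0, -0.51, 5.42, -0.33, 30, 0, 0, 0, -0.51, 5.42, -0.33, 30, 0, 0, 0, -0.51, 5.42, -0.33, 30, 0, 0, 0, -0.51, 5.42, -0.33, 30, 0, 0, 0, -0.51, 5.42, -0.33, 30, 0, 0, 0, 0, 0, 0, 30, 0, 0, 0, 0, 0, 0, 30, 0, 0, 0, 0, 0, 0, 30]' > path.dat && python3 -m crank path.dat
python3 - <<'E'
from h import *
import pickle
s=robot.observe(); c=snap("wrist"); pickle.dump((s,c),open("w4.pkl","wb"))
print(s["tcp_pos"],s["tcp_rot"],s["joints"]); P=wpts(s,c)
R=Ro.from_euler("xyz",s["tcp_rot"]).as_matrix(); T=(P-s["tcp_pos"])@R
hsv=cv2.cvtColor(c["image"],cv2.COLOR_RGB2HSV); br=(hsv[...,0]>10)&(hsv[...,0]<30)&(hsv[...,1]>110)
m=br&(abs(T[...,2]+27)<4)&(np.hypot(T[...,0],T[...,1])<25)
q=T[m]; print("rim",len(q),q[:,2].mean(),cv2.minEnclosingCircle(q[:,:2].astype(np.float32)))
for z0 in(-29,-27,-25):
    v,u=np.nonzero(m); q=(wpts(s,c,u,v,s["tcp_pos"][2]-z0)-s["tcp_pos"])@R; print(z0,cv2.minEnclosingCircle(q[:,:2].astype(np.float32)))
m=(P[...,2]>116)&(P[...,2]<135)&(np.hypot(T[...,0]-45,T[...,1])<35)&~br
q=T[m]; print("knob",len(q),cv2.minAreaRect(q[:,:2].astype(np.float32)),P[m][:,2].mean())
q=q[P[m][:,2]>124.5]; print("knob top",len(q),q.mean(0),cv2.minAreaRect(q[:,:2].astype(np.float32)))
cv2.imwrite("pics/w4.png",c["image"][...,::-1])
E
```

```text
time: 6.12
tcp_pos: [624.3, 131.0, 164.4]
tcp_rot: [-3.14, -0.001, 3.051]
ft_force: [0.3, -1.2, -1.2]
width: 37.2
grip_force: 50.4
[624.32006513 130.96468066 164.37576281] [-3.14030741e+00 -9.52764832e-04  3.05122578e+00] [-0.48165499  0.52068986  0.28572252  1.6361499  -0.16526014  1.00994528
  1.33696002]
rim 2662 -27.136387362357198 ((-1.191725730895996, -0.023377418518066406), 21.315093994140625)
-29 ((0.08009795844554901, 0.08104979991912842), 22.111534118652344)
-27 ((-1.206607699394226, 0.08176948875188828), 22.497535705566406)
-25 ((-2.493314027786255, 0.0824875608086586), 22.883541107177734)
knob 778 ((47.646888732910156, 4.757646083831787), (20.37371826171875, 13.504687309265137), 0.16936533153057098) 124.11991283353292
knob top 282 [47.82972553  4.61682355 37.72259484] ((49.024967193603516, 4.245129108428955), (7.745038986206055, 15.515168190002441), 89.47775268554688)
```

View pics/w4.png

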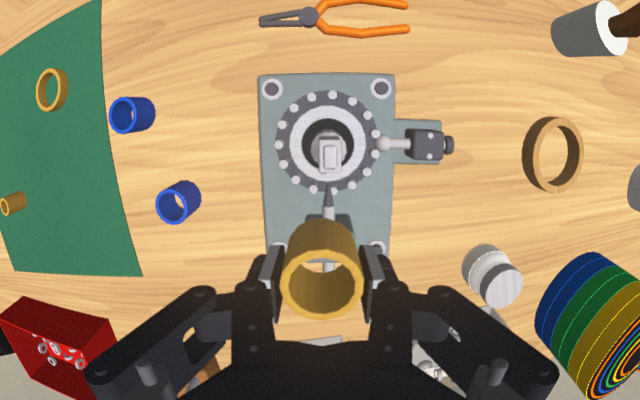

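The ferrule rim is at (322,285) in the picture and the knob is beyond it at (329,155), with the axis slightly right of the tool centre. The rim mask has outliers, so I'll refine it with percentiles.

Run:
```python
from h import *
import pickle
from scipy.optimize import least_squares
for n in("w3","w4"):
    s,c=pickle.load(open(n+".pkl","rb")); R=Ro.from_euler("xyz",s["tcp_rot"]).as_matrix(); T=(wpts(s,c)-s["tcp_pos"])@R
    hsv=cv2.cvtColor(c["image"],cv2.COLOR_RGB2HSV); br=(hsv[...,0]>10)&(hsv[...,0]<30)&(hsv[...,1]>110)
    near=br&(np.hypot(T[...,0],T[...,1])<26)
    # annulus: bright rim pixels, cast on rim plane
    m=near&(abs(T[...,2]+27)<2.0)&(hsv[...,2]>170); v,u=np.nonzero(m)
    q=(wpts(s,c,u,v,s["tcp_pos"][2]+27.2)-s["tcp_pos"])@R
    r=least_squares(lambda p:np.hypot(q[:,0]-p[0],q[:,1]-p[1])-p[2],[0,0,16.7],loss="soft_l1")
    print(n,len(q),"annulus",r.x)
    for lab,sel in(("x",abs(T[...,1])<3),("y",abs(T[...,0])<3)):
        k=T[near&sel&(abs(T[...,2]+27)<4)][:,0 if lab=="x" else 1]; print(lab,np.percentile(k,[0,2,98,100]).round(1))
m=(abs(T[...,2]-120.4)<3)&(np.hypot(T[...,0]-48,T[...,1]-5)<52); q=T[m]; print("rollers/wheel",len(q),cv2.minEnclosingCircle(q[:,:2].astype(np.float32)))
```

```text
w3 1629 annulus [ 0.32842773  0.13758178 16.61446699]
x [-17.5 -17.1  19.5  20. ]
y [-18.7 -18.7  18.5  18.5]
w4 1685 annulus [ 0.31569319  0.07334409 16.6401834 ]
x [-17.9 -17.3  19.5  19.7]
y [-18.8 -18.6  18.5  18.7]
rollers/wheel 3162 ((47.23695755004883, 8.196298599243164), 48.852298736572266)
```

```bash
cat > m.py <<'E'
from h import *
for i in range(3):
    s=robot.observe(); c=snap("wrist"); P=wpts(s,c)
    R=Ro.from_euler("xyz",s["tcp_rot"]).as_matrix(); T=(P-s["tcp_pos"])@R
    hsv=cv2.cvtColor(c["image"],cv2.COLOR_RGB2HSV); br=(hsv[...,0]>10)&(hsv[...,0]<30)&(hsv[...,1]>110)
    m=(P[...,2]>116)&(P[...,2]<135)&(np.hypot(T[...,0]-42,T[...,1])<25)&~br
    q=T[m]; print(s["tcp_pos"].round(1),s["tcp_rot"].round(4),"knob",len(q),cv2.minAreaRect(q[:,:2].astype(np.float32)))
for n in("scene","side"):
    c=snap(n); P=pts(c); hsv=cv2.cvtColor(c["image"],cv2.COLOR_RGB2HSV); br=(hsv[...,0]>10)&(hsv[...,0]<30)&(hsv[...,1]>110)
    zt=s["tcp_pos"][2]+27; m=br&(abs(P[...,2]-zt)<5)&(np.hypot(P[...,0]-s["tcp_pos"][0],P[...,1]-s["tcp_pos"][1])<35)
    q=P[m]
    if len(q)>5: print(n,len(q),"ferr rim",cv2.minEnclosingCircle(q[:,:2].astype(np.float32)))
E
echo '[0, 0, 0, 0.5, 0.46, 0, 30, 0, 0, 0, 0, 0, 0, 30, 0, 0, 0, 0, 0, 0, 30, 0, 0, 0, 0, 0, 0, 30, 0, 0, 0, 0, 0, 0, 30, 0, 0, 0, 0, 0, 0, 30]' > path.dat && python3 -m crank path.dat; python3 m.py
```

```text
time: 6.92
tcp_pos: [620.1, 138.1, 164.9]
tcp_rot: [3.142, 0.0, 3.054]
ft_force: [-0.1, 0.3, -0.5]
width: 37.2
grip_force: 50.4
[620.1 138.1 164.9] [3.1416 0.     3.0537] knob 787 ((42.6407470703125, -2.0543742179870605), (13.53313159942627, 20.91391372680664), 89.8031005859375)
[620.1 138.1 164.9] [ 3.1415 -0.      3.0537] knob 786 ((42.65292739868164, -2.0341148376464844), (13.510736465454102, 20.890775680541992), 89.73932647705078)
[620.1 138.1 164.9] [3.1416 0.     3.0537] knob 786 ((42.72319793701172, -2.056824207305908), (13.525396347045898, 20.807323455810547), 89.75013732910156)
scene 34 ferr rim ((614.5282592773438, 131.93763732910156), 27.003843307495117)
side 15 ferr rim ((622.5680541992188, 135.61929321289062), 19.032958984375)
```

After settling, wrist and bias-corrected fixed cameras agree that the axis is at about (577.4,139.6). I'll centre over the knob and lower past it.

```bash
echo '[0, 0, 0, 2.1, -0.21, 0, 30, 0, 0, 0, 2.1, 0, 0, 30, 0, 0, 0, 0, 0, 0, 30, 0, 0, 0, 0, 0, 0, 30, 0, 0, 0, 0, 0, 0, 30, 0, 0, 0, 0, 0, 0, 30, 0, 0, 0, 0, 0, 2, 30, 0, 0, 0, 0, 0, 2, 30, 0, 0, 0, 0, 0, 1.5, 30, 0, 0, 0, 0, 0, 0, 30, 0, 0, 0, 0, 0, 0, 30, 0, 0, 0, 0, 0, 0, 30]' > path.dat && python3 -m crank path.dat
python3 - <<'E'
from h import *
s=robot.observe(); c=snap("wrist"); print(s["ft_force"],s["wrist_torque"])
cv2.imwrite("pics/w5.png",cv2.resize(c["image"][200:360,220:420],(750,600),interpolation=3)[...,::-1])
E
```

```text
time: 8.68
tcp_pos: [578.6, 139.8, 110.7]
tcp_rot: [3.141, 0.001, 3.054]
ft_force: [-0.6, -0.5, -1.1]
width: 37.1
grip_force: 50.4
[-0.59625062 -0.51446859 -1.14892836] [-0.0183239   0.00100227  0.02259481]
```

View pics/w5.png

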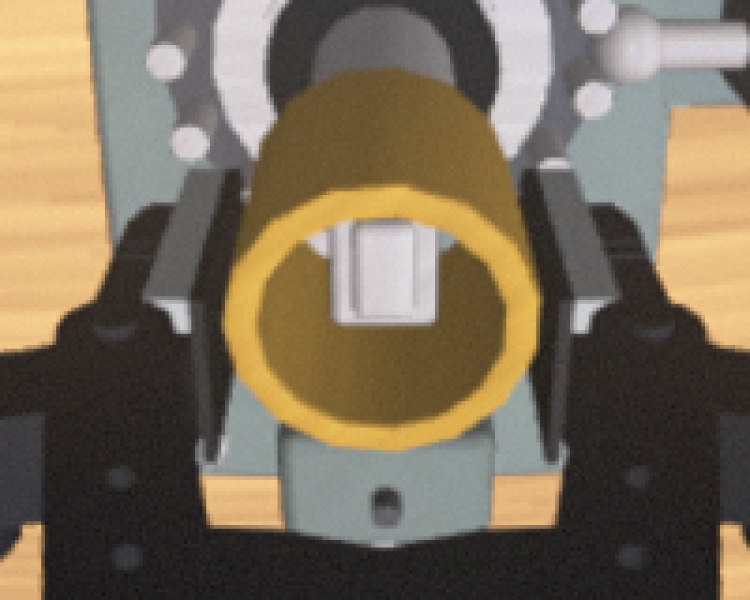

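The knob (centre column 384) sits inside the bore (rim centre column 383) with no contact force. Continuing down in steps.

Scaled: 5 mm is 0.5.

```bash
echo '[0, 0, 0, 0, 0, 0.5, 30, 0, 0, 0, 0, 0, 0.5, 30, 0, 0, 0, 0, 0, 0.5, 30, 0, 0, 0, 0, 0, 0, 30, 0, 0, 0, 0, 0, 0, 30]' > path.dat && python3 -m crank path.dat; echo '[0, 0, 0, 0, 0, 0.5, 30, 0, 0, 0, 0, 0, 0.5, 30, 0, 0, 0, 0, 0, 0, 30, 0, 0, 0, 0, 0, 0, 30]' > path.dat && python3 -m crank path.dat
```

```text
time: 9.35
tcp_pos: [578.1, 139.7, 94.9]
tcp_rot: [3.142, 0.0, 3.054]
ft_force: [1.2, 0.3, -0.7]
width: 37.1
grip_force: 50.4
time: 9.85
tcp_pos: [578.0, 139.7, 84.9]
tcp_rot: [3.142, -0.0, 3.054]
ft_force: [-0.4, 0.2, -0.7]
width: 37.3
grip_force: 50.4
```

```bash
echo '[0, 0, 0, 0, 0, 0.5, 30, 0, 0, 0, 0, 0, 0.5, 30, 0, 0, 0, 0, 0, 0.5, 30, 0, 0, 0, 0, 0, 0.3, 30, 0, 0, 0, 0, 0, 0, 30, 0, 0, 0, 0, 0, 0, 30]' > path.dat && python3 -m crank path.dat; echo '[0, 0, 0, 0, 0, 0.2, 30, 0, 0, 0, 0, 0, 0.2, 30, 0, 0, 0, 0, 0, 0, 30, 0, 0, 0, 0, 0, 0, 30]' > path.dat && python3 -m crank path.dat
```

```text
time: 10.6
tcp_pos: [578.1, 139.7, 67.0]
tcp_rot: [3.142, 0.0, 3.054]
ft_force: [-0.1, -0.1, -0.7]
width: 37.0
grip_force: 50.4
time: 11.1
tcp_pos: [578.0, 139.7, 62.9]
tcp_rot: [3.142, -0.0, 3.054]
ft_force: [-0.7, 0.2, -2.0]
width: 37.0
grip_force: 50.5
```

Scaled: 1 mm is 0.1.

```bash
echo '[0, 0, 0, 0, 0, 0.1, 30, 0, 0, 0, 0, 0, 0, 30, 0, 0, 0, 0, 0, 0, 30]' > path.dat && python3 -m crank path.dat; echo '[0, 0, 0, 0, 0, 0.1, 30, 0, 0, 0, 0, 0, 0, 30, 0, 0, 0, 0, 0, 0, 30]' > path.dat && python3 -m crank path.dat
```

```text
time: 11.48
tcp_pos: [578.1, 139.7, 62.8]
tcp_rot: [3.141, 0.0, 3.054]
ft_force: [-4.2, -0.4, 8.7]
width: 37.4
grip_force: 51.3
time: 11.85
tcp_pos: [578.1, 139.7, 62.6]
tcp_rot: [3.141, 0.001, 3.054]
ft_force: [-6.0, -0.6, 19.7]
width: 37.5
grip_force: 52.2
```

Firm contact at the expected height (TCP 62.7, so underside at about 50), so the ferrule is seated. Release, rise to knob height and check.

Scaled: -10 mm is -1, -4 mm is -0.4.

```bash
echo '[0, 0, 0, 0, 0, 0, 44, 0, 0, 0, 0, 0, 0, 52, 0, 0, 0, 0, 0, 0, 52, 0, 0, 0, 0, 0, 0, 52, 0, 0, 0, 0, 0, -0.4, 52, 0, 0, 0, 0, 0, -1, 52, 0, 0, 0, 0, 0, -1, 52, 0, 0, 0, 0, 0, -1, 52, 0, 0, 0, 0, 0, 0, 52, 0, 0, 0, 0, 0, 0, 52, 0, 0, 0, 0, 0, 0, 52]' > path.dat && python3 -m crank path.dat
python3 - <<'E'
from h import *
s=robot.observe(); c=snap("wrist"); P=wpts(s,c); print(s["tcp_pos"])
R=Ro.from_euler("xyz",s["tcp_rot"]).as_matrix(); T=(P-s["tcp_pos"])@R
hsv=cv2.cvtColor(c["image"],cv2.COLOR_RGB2HSV); br=(hsv[...,0]>10)&(hsv[...,0]<30)&(hsv[...,1]>110)
m=br&(P[...,2]>60)&(P[...,2]<96)&(np.hypot(T[...,0],T[...,1])<26); print("rim z pct",np.percentile(P[m][:,2],[50,95,99]))
m=m&(P[...,2]>86); print(cv2.minEnclosingCircle(T[m][:,:2].astype(np.float32)))
k=(P[...,2]>112)&(P[...,2]<135)&(np.hypot(T[...,0],T[...,1])<18); print("knob",cv2.minAreaRect(T[k][:,:2].astype(np.float32)))
cv2.imwrite("pics/w6.png",cv2.resize(c["image"][160:360,200:440],(720,600),interpolation=3)[...,::-1])
E
```

```text
time: 13.22
tcp_pos: [577.7, 139.6, 94.5]
tcp_rot: [-3.141, -0.001, 3.054]
ft_force: [0.4, 1.1, -0.3]
width: 52.2
grip_force: 0.0
[577.71396395 139.63433078  94.52115726]
rim z pct [89.30612748 91.48055912 91.90522404]
((0.7946915626525879, -0.16657237708568573), 18.972578048706055)
knob ((0.5770816802978516, 0.35517454147338867), (22.64295196533203, 14.1847505569458), 0.5834398865699768)
```

View pics/w6.png

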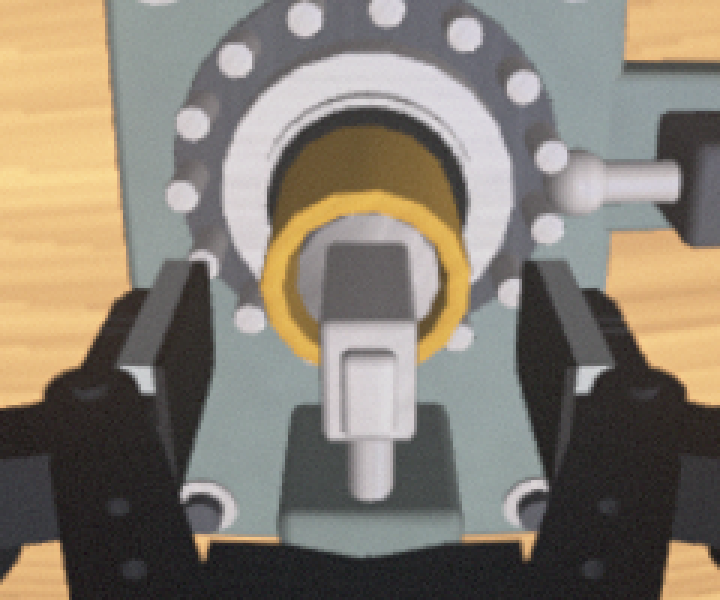

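The ferrule is seated (rim at z≈90, centred) and the knob stands between the open fingers, still at stop 0. Grip it and turn.

```bash
echo '[0, 0, 0, 0, 0, 0, 25, 0, 0, 0, 0, 0, 0, 8, 0, 0, 0, 0, 0, 0, 8, 0, 0, 0, 0, 0, 0, 8, 0, 0, 0, 0, 0, 0, 8, 0, 0, 0, 0, 0, 0, 8]' > path.dat && python3 -m crank path.dat 70
python3 -c "
from h import *
s=robot.observe();print(s['tcp_rot'],s['wrist_torque'],s['joints'])"
```

```text
time: 14.02
tcp_pos: [578.0, 140.1, 95.0]
tcp_rot: [3.141, 0.0, 3.054]
ft_force: [-0.8, 2.1, 1.6]
width: 12.9
grip_force: 68.6
[3.14113328e+00 7.85664424e-05 3.05412782e+00] [0.52232513 0.1551405  0.11227008] [-0.50824131  0.53473352  0.2588578   1.81431968 -0.18074249  0.81523321
  1.3237216 ]
```

Scaled: 0.1 rad is 2.

```bash
echo '[0, 0, 2, 0, 0, 0, 8, 0, 0, 2, 0, 0, 0, 8, 0, 0, 2, 0, 0, 0, 8, 0, 0, 2, 0, 0, 0, 8, 0, 0, 0, 0, 0, 0, 8, 0, 0, 0, 0, 0, 0, 8]' > path.dat && python3 -m crank path.dat
echo '[0, 0, 2, 0, 0, 0, 8, 0, 0, 2, 0, 0, 0, 8, 0, 0, 2, 0, 0, 0, 8, 0, 0, 2, 0, 0, 0, 8, 0, 0, 2, 0, 0, 0, 8, 0, 0, 2, 0, 0, 0, 8, 0, 0, 2, 0, 0, 0, 8, 0, 0, 0, 0, 0, 0, 8, 0, 0, 0, 0, 0, 0, 8]' > path.dat && python3 -m crank path.dat
python3 -c "
from h import *
s=robot.observe();print(s['tcp_rot'],s['wrist_torque'],s['joints'])"
```

```text
time: 14.78
tcp_pos: [578.0, 140.0, 95.0]
tcp_rot: [3.141, -0.0, 2.656]
ft_force: [0.2, 3.2, 3.9]
width: 12.6
grip_force: 68.9
time: 15.9
tcp_pos: [577.8, 139.9, 95.0]
tcp_rot: [-3.141, -0.0, 1.956]
ft_force: [-2.1, 3.8, 5.1]
width: 12.8
grip_force: 69.3
[-3.14137880e+00 -4.42065229e-04  1.95602842e+00] [ 0.63080076  0.56038998 -0.03810691] [-0.71034345  0.57739914  0.56223167  1.83195778 -0.39937471  0.84701488
  0.43324866]
```

Scaled: 0.08 rad is 1.6.

```bash
echo '[0, 0, 1.6, 0, 0, 0, 8, 0, 0, 1.6, 0, 0, 0, 8, 0, 0, 0, 0, 0, 0, 8, 0, 0, 0, 0, 0, 0, 8, 0, 0, 0, 0, 0, 0, 8, 0, 0, 0, 0, 0, 0, 8]' > path.dat && python3 -m crank path.dat
python3 - <<'E'
from h import *
s=robot.observe(); c=snap("wrist"); P=wpts(s,c); print(s["tcp_rot"],s["wrist_torque"],s["grip_force"])
R=Ro.from_euler("xyz",s["tcp_rot"]).as_matrix(); T=(P-s["tcp_pos"])@R
k=(P[...,2]>120)&(P[...,2]<135)&(np.hypot(T[...,0],T[...,1])<18); print("knob",cv2.minAreaRect(T[k][:,:2].astype(np.float32)))
cv2.imwrite("pics/w7.png",cv2.resize(c["image"][100:360,200:440],(553,600),interpolation=3)[...,::-1])
E
```

```text
time: 16.65
tcp_pos: [577.8, 139.9, 95.0]
tcp_rot: [-3.141, -0.0, 1.796]
ft_force: [-3.3, 3.2, 4.9]
width: 13.2
grip_force: 69.6
[-3.14125450e+00 -4.94406233e-04  1.79591454e+00] [0.69525094 0.5189709  0.14638012] 69.57962036132812
knob ((0.4620075225830078, -0.049442291259765625), (23.07617950439453, 33.17361831665039), 0.21449489891529083)
```

View pics/w7.png

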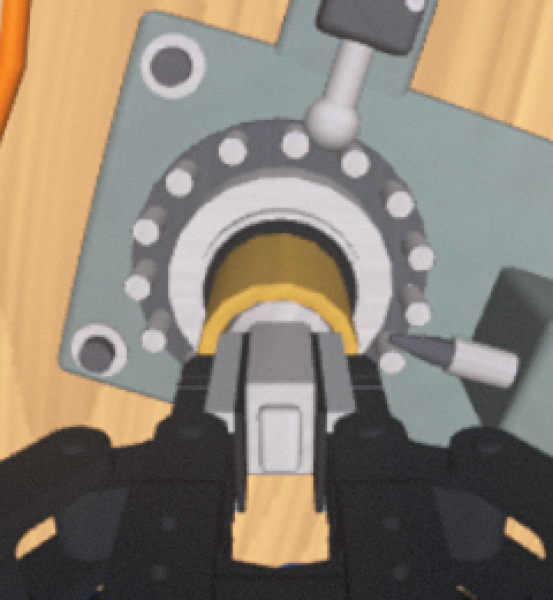

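The knob is held squarely between the pads and has turned 72.1°. The plunger ball at (332,120) sits midway between two rollers at (295,143) and (355,162), and the ferrule is home. Handing in.

```bash
python3 -c "
from workcell import robot
print(robot.finish_job())"
```

```text
the job is handed in; nothing more can be done
None
```

I handed the job in at about 16.7 s: the ferrule sits home on the shoulder, and the knob is turned 72.1° clockwise (three clicks) and still held at about 70 N. `finish_job()` returned no verdict, so these are my own last measurements.

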